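# Lock a gauge-block clamp by pushing its pin round the L-shaped gate

## Robot

A 6-joint arm with a two-finger parallel gripper is mounted at the origin on a cart in front of the work surface, level with it; the furniture and walls round the work are solid. World frame = base frame: x ahead of the robot, y to its left, z up, the work surface at z = 0. Lengths are in m, angles in rad, forces in N, time in s.
With the tool pointing down it reaches from about 0.275 to 1 m from the base axis. Payload 8.4 kg.
Tool frame: the origin (TCP) lies on the centre line of the jaws, within the pads' length; the fingertips stand 17 mm ahead of it and the grasp point (between the pads) lies 2 mm behind it (bot.tcp_to_tips is the z of the fingertips in the tool frame, in m); z points along the fingers, y is the line along which they close (so a half turn about z gives the same grasp; the last joint's range is limited). The gripper opens to 85 mm and grips with 20 to 120 N. Pads are 22 mm wide; open, the fingers measure 114 mm over their backs; the gripper's body (76 mm by 85 mm) begins 54 mm behind the grasp point. The pads swing forward as they close: fully open they stand 13 mm farther back than shut.
Start: joints at [1.266, 0.353, 1.633, -0, 1.155, -0.002], TCP at [0.186, 0.597, 0.248] pointing down, gripper open.
Joint ranges: [-2.63, 2.63], [-0.92, 2.1], [0.06, 2.66], [-1.3, 4.44], [0, 2.69], [-3.02, 3.02]. Speed limits (rad/s): [2.22, 2.22, 2.79, 3.14, 3.14, 3.14].

## Interface

Orientations are given as a unit quaternion [x, y, z, w].
In Python, from workcell import bot, hand, kinematics, get_obs, vision, hand_in gives the robot as it stands. The module is installed in compiled form; this text tells all that it offers. Calls block until the motion is done:
- bot.reach(position, orientation): joint-space move of the TCP to a pose.
- bot.servo_line(position, ori=None, velocity=0.15): straight line of the TCP; ori=None keeps the orientation; velocity is the mean speed in m/s.
- bot.goto_joints(angles): joint-space move.
- hand.move_gripper(opening, strength=None): finger opening in m; strength is the grip in N (None keeps the last); returns when the fingers have stopped.
- bot.dwell(seconds).
- kinematics.solve_ik(position, orientation): joint angles nearest the present ones, or None.
- get_obs(): the state.
- vision.read_camera(name): name is "scene" or "side" or "wrist"; returns a dict with "frame" (384x512x3 uint8, red, green, blue), "intrinsics" (3x3 intrinsics, pixels), "view" (4x4, takes a point from world to camera coordinates). Camera axes: x right, y down, z forward; pixel columns grow to the right and rows downward; lengths in m; the calibration is good to about 2 mm. A picture is of the moment at which its call begins. There is no depth.
A pose or a line that the arm cannot do raises bot.IKError and nothing moves.
- hand_in(): hands the job in; it is judged then, once.
The state is a dict: "time_s": time; "joint_pos": joint angles; "joint_vel": joint speeds; "joint_efforts": joint torques, N m; "position": TCP position; "orientation": TCP orientation; "wrist_force": force on the tool from outside, world axes, zero at the start; "ft_torque": the same for the moment, N m; "gripper_width": finger opening in m; "grip_force": force on a finger pad.
Only numpy, scipy, OpenCV 4.12 (cv2) and the standard library are available. Lean on these libraries where they do the work, as an engineer would, in place of code of your own. Each camera call takes 0.05 s, during which the arm holds its last target. There are 200 camera calls.

## Task

Lock the blue clamping fixture: with the fingertips, push the black star-knobbed pin along the L-shaped slot from the red-dot end to the corner, so that the brass jaw slides the small steel block towards its stop, then push the pin sideways all the way to the end of the side slot by the green dot, and let go. Only push the knob: do not pinch it or lift it, do not touch the steel block yourself, and leave the ring gauge, eraser and loupe beside the fixture where they are.

Things in the scene. Friction and masses are not known exactly. Their poses are not given: they have to be found in the camera images.
- fixture: fixed fixture: blue base, flat aluminium gate plate. Origin on the bench top (z = 0) under the middle of the slot's long leg; own x along that leg from the red dot to jaw and block (away from the robot, within 0.4 rad), y left. Plate: x -60..66, y -72..36 mm, flat top at z = 28 mm. Slot 17 mm wide. Beyond the plate the base (8 mm thick, 68 wide) runs to x = 158
- slot_start (a point): where the pin's axis is at the red-dot end of the slot: fixture x = -25, y = 0, on the plate's top (z = 28 mm)
- slot_corner (a point): where the pin's axis is at the corner of the slot, between the long leg and the side leg, which runs along fixture -y: fixture x = 25, y = 0, z = 28 mm
- slot_end (a point): where the pin's axis is at the closed end of the side leg, by the green dot: fixture x = 25, y = -38, z = 28 mm
- knob (a point): middle of the black four-lobed star knob, on the pin's axis, 43 mm above the bench (half-way up). The knob is 28 mm across and spans 32 to 54 mm above the bench, so 4 mm clear of the plate. Its axes turn with the knob: the lobes lie along its diagonals
- pin: the pin under the knob (0.35 kg, 14 mm stem); origin on its axis at the underside of its 44 mm round foot, 8 mm above the bench. The foot is captive under the plate with 5 mm of play upward; the stem has 1.5 mm slack each side in the slot. It slides and turns freely, stays where left, and takes about 1 to 3 N to push, jaw included
- lobe_0: one of the four vertical lobes of the star knob, 14 mm diameter, 22 mm tall; origin at the centre of its underside, 7 mm and 7 mm off the knob's axis; fixed to the pin
- lobe_1: one of the four vertical lobes of the star knob, 14 mm diameter, 22 mm tall; origin at the centre of its underside, 7 mm and 7 mm off the knob's axis; fixed to the pin
- lobe_2: one of the four vertical lobes of the star knob, 14 mm diameter, 22 mm tall; origin at the centre of its underside, 7 mm and 7 mm off the knob's axis; fixed to the pin
- lobe_3: one of the four vertical lobes of the star knob, 14 mm diameter, 22 mm tall; origin at the centre of its underside, 7 mm and 7 mm off the knob's axis; fixed to the pin
- jaw (a joint): travel of the brass clamp jaw (m) along fixture +x: 0 fully back, 0.037 fully forward. The pin's foot pushes it along the last part of the long leg (to about 0.035 with the pin at the corner); it stays where it is left
- jaw_face (a point): middle of the jaw's front face, which pushes the block; 30 mm wide, 20 mm above the bench
- block: small loose ground steel block, 25 x 26 x 22 mm, between two rails 15 mm high, jaw and stop (30 mm high, face at fixture x = 142.5); origin at the centre of its underside, 8 mm above the bench; against the stop its centre is at fixture x = 130 mm
- ring_gauge: loose steel ring, 58 mm diameter, 18 mm tall, left of the fixture; origin at the centre of its underside
- eraser: loose blue and white eraser, 21 x 46 x 12 mm, right of the fixture; origin at the centre of its underside
- loupe: loose black loupe, 41 mm diameter, 31 mm tall, right of the nest; origin at the centre of its underside
Mind the look-alikes: they are no part of the job. There is more than one size of the block; the job needs the smaller. What is shaped like the pin but turquoise is not meant.

How it is judged:
By the outcome, as a careful person would: the job done as asked, in the order asked, and still so for the second after the job is handed in, with the robot touching nothing.
It also fails if it takes over 38 s, if anything falls off the work surface, if the arm or the gripper's body presses on something with over 40 N, if the wrist force passes 120 N, or if a joint passes its speed limit or range.

## Working session

There is one attempt and no reset: what is moved stays moved. The work goes in short steps, each a Python script; the robot and the scene stay as the last script left them, time stands still between calls to the robot, and variables do not carry over. Pictures are saved under pics/ and viewed, at most 10 in all, crops included, and the job is handed in when it is done.

```bash
mkdir -p pics
cat > h.py <<'E'
from workcell import bot, hand, kinematics, get_obs, vision, hand_in
import numpy as np, cv2
def snap(cam,name,crop=None,k=1):
    d=vision.read_camera(cam); f=d["frame"]; np.savez(f"pics/{name}.npz",K=d["intrinsics"],V=d["view"],f=f)
    if crop: u0,v0,u1,v1=crop; f=f[v0:v1,u0:u1]
    cv2.imwrite(f"pics/{name}.png",cv2.cvtColor(cv2.resize(f,None,fx=k,fy=k,interpolation=cv2.INTER_CUBIC),cv2.COLOR_RGB2BGR))
def ray(name,u,v,z):
    d=np.load(f"pics/{name}.npz"); V=d["V"]; R,t=V[:3,:3],V[:3,3]
    c=-R.T@t; w=R.T@np.linalg.solve(d["K"],[u,v,1.]); return c+w*(z-c[2])/w[2]
def proj(name,p):
    d=np.load(f"pics/{name}.npz"); q=d["K"]@(d["V"][:3,:3]@np.array(p)+d["V"][:3,3]); return q[:2]/q[2]
E
python3 - <<'E'
from h import *
snap("scene","s0",k=1.5); snap("side","d0",k=1.5)
o=get_obs(); print(o["time_s"],o["orientation"],bot.tcp_to_tips)
E
```

```text
0.1 [ 1.50833802e-01  9.88558931e-01 -6.27864455e-04 -1.03909104e-04] 0.017
```

View pics/s0.png

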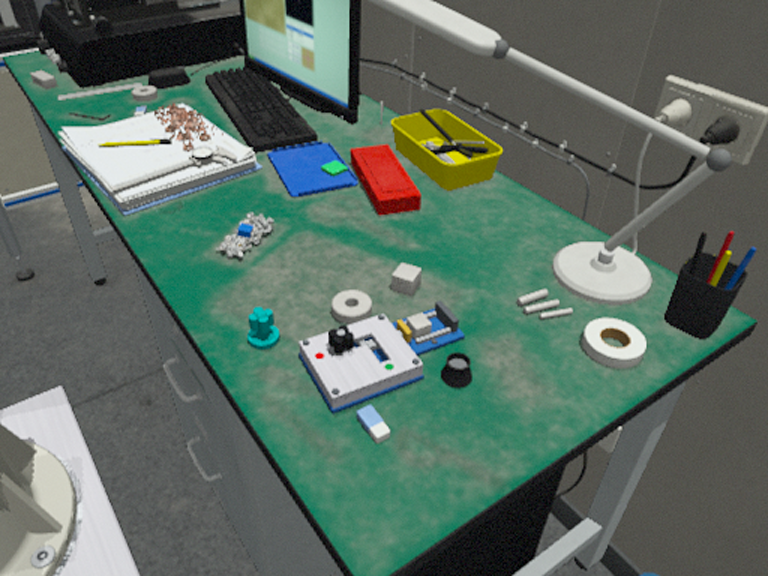

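View pics/d0.png

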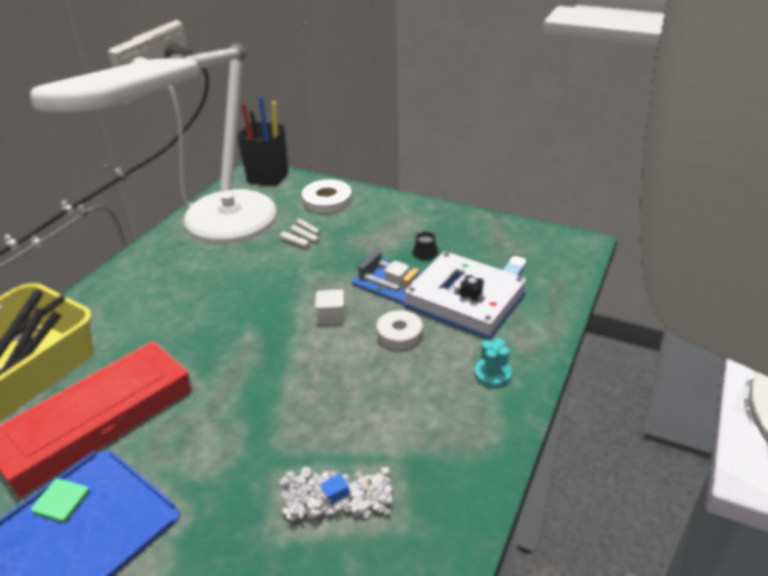

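The scene view shows the fixture plate (corners near (302,358), (383,318), (422,375), (333,403) at 1.5x), the red dot at (320,356), the knob at (342,340) and the green dot at (389,367). The ring, loupe and eraser sit beside it, and the turquoise decoy is at (262,330). The side view agrees.

Run:
```python
from h import *
for n,L in {"s0":[(320,356,.028),(389,367,.028),(342,340,.043),(302,358,.028),(383,318,.028),(422,375,.028),(333,403,.028)],"d0":[(493,304,.028),(465,266,.028),(471,288,.043)]}.items():
    for u,v,z in L: print(n,u,v,ray(n,u/1.5,v/1.5,z).round(4))
```

```text
s0 320 356 [ 0.4357 -0.0095  0.028 ]
s0 389 367 [ 0.4974 -0.0751  0.028 ]
s0 342 340 [ 0.4668 -0.0138  0.043 ]
s0 302 358 [0.4149 0.0005 0.028 ]
s0 383 318 [0.545  0.0042 0.028 ]
s0 422 375 [ 0.5233 -0.1093  0.028 ]
s0 333 403 [ 0.4081 -0.0849  0.028 ]
d0 493 304 [ 0.4355 -0.0054  0.028 ]
d0 465 266 [ 0.4977 -0.0704  0.028 ]
d0 471 288 [ 0.4671 -0.0074  0.043 ]
```

Run:
```python
from h import *
bot.reach([.46,-.03,.27],[0,1,0,0]); hand.move_gripper(0.0,60)
snap("wrist","w1",k=1.5); o=get_obs(); print(o["time_s"],o["gripper_width"],o["position"])
V=np.load("pics/w1.npz")["V"]; print(-V[:3,:3].T@V[:3,3])
```

```text
3.35 -0.00011925238014328037 [ 0.45999263 -0.03002795  0.27000279]
[ 0.38374848 -0.03025488  0.39533433]
```

View pics/w1.png

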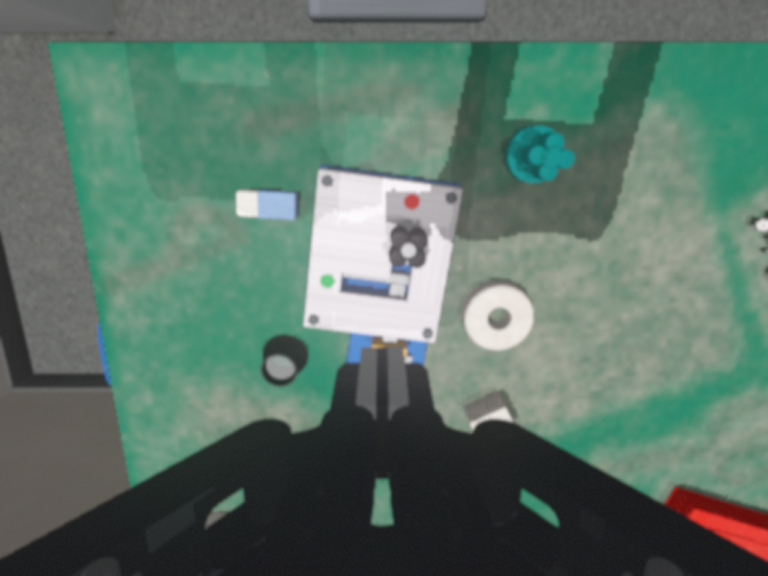

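The wrist view shows the plate corners at (320,168), (462,184), (304,327) and (437,342). The knob is at (408,248), the side-leg end at about (342,284), the red dot at (412,201) and the green dot at (328,281).

Run:
```python
from h import *
px=[(320,168),(462,184),(304,327),(437,342)]; F=np.array([(-60,-72),(-60,36),(66,-72),(66,36)])/1e3
W=np.array([ray("w1",u/1.5,v/1.5,.028)[:2] for u,v in px]); print(W.round(4))
A=F-F.mean(0); B=W-W.mean(0); H=A.T@B; th=np.arctan2(H[0,1]-H[1,0],H.trace()); 
R=np.array([[np.cos(th),-np.sin(th)],[np.sin(th),np.cos(th)]]); t=W.mean(0)-R@F.mean(0)
print("yaw",th,"t",t,"res",(W-(F@R.T+t)).round(4).tolist())
for n,u,v,z in [("knobtop",408,249,.054),("end",342,284,.028),("red",412,201,.028),("green",328,281,.028)]:
    print(n,((ray("w1",u/1.5,v/1.5,z)[:2]-t)@R).round(4))
for n,u,v,z in [("s0",320,356,.028),("s0",389,367,.028),("s0",342,329,.054),("d0",493,304,.028),("d0",465,266,.028)]:
    print(n,((ray(n,u/1.5,v/1.5,z)[:2]-t)@R).round(4))
snap("wrist","w2",(190,100,320,240),5)
```

```text
[[ 0.4102 -0.076 ]
 [ 0.4219  0.0297]
 [ 0.5372 -0.0938]
 [ 0.5505  0.0154]]
yaw -0.12095013230629667 t [ 0.47911984 -0.01297227] res [[-0.0007, 0.0012], [-0.0021, -0.0004], [0.0012, -0.0014], [0.0015, 0.0006]]
knobtop [-0.0137 -0.    ]
end [ 0.0269 -0.046 ]
red [-0.0449  0.0001]
green [ 0.0258 -0.0573]
s0 [-0.0435 -0.0017]
s0 [ 0.0257 -0.0595]
s0 [-0.008   0.0056]
d0 [-0.0442  0.0022]
d0 [ 0.0253 -0.0547]
```

View pics/w2.png

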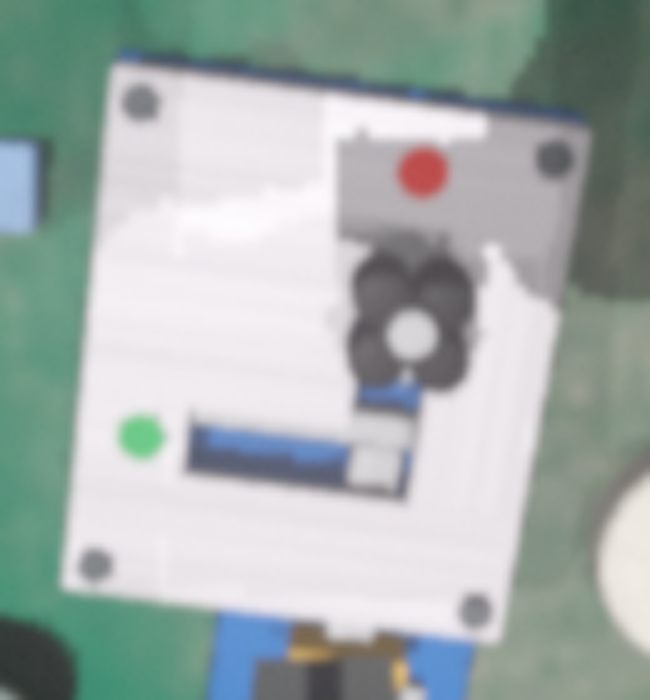

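```bash
cat >> h.py <<'E'
th=-.121; R=np.array([[np.cos(th),-np.sin(th)],[np.sin(th),np.cos(th)]]); t=np.array([.4791,-.0130]); Q=[-np.sin(th/2),np.cos(th/2),0,0]
def P(x,y,tip): return [*(R@[x,y]+t),tip+.017]
def fx(): o=get_obs(); return R.T@(np.array(o["position"][:2])-t), R.T@np.array(o["wrist_force"][:2]), o
E
python3 - <<'E'
from h import *
bot.reach(P(-.064,0,.09),Q); bot.servo_line(P(-.064,0,.034),velocity=.1)
b=fx()[1]; print("bias",b, fx()[2]["time_s"])
x=-.064
while x<.006:
    x+=.002; bot.servo_line(P(x,0,.034),velocity=.04)
    p,f,o=fx(); f=f-b; print(round(x*1e3),p.round(4),f.round(1),round(o["wrist_force"][2],1),round(o["time_s"],2))
    if np.hypot(*f)>7: break
bot.servo_line(P(x-.02,0,.034),velocity=.1)
bot.servo_line(P(x-.02,0,.15),velocity=.2)
bot.reach(P(-.03,.05,.22),Q)
snap("wrist","w3",k=1.5); print(get_obs()["time_s"])
E
```

```text
bias [-0.5038242  -0.00606429] 4.825
-62 [-0.0614  0.0001] [0.4 0.3] 0.6 5.08
-60 [-0.0598  0.    ] [0.3 0.4] 0.4 5.33
-58 [-0.0578 -0.    ] [0.7 0.1] 0.5 5.58
-56 [-0.0558  0.    ] [ 0.3 -0.6] 0.3 5.83
-54 [-0.0538  0.    ] [-0.1  0. ] 0.9 6.08
-52 [-0.0518  0.    ] [ 0.4 -0.7] -0.7 6.33
-50 [-0.0498  0.    ] [-0.2  0.1] -0.6 6.58
-48 [-0.0479 -0.    ] [0.7 0.2] -1.1 6.83
-46 [-0.0458  0.    ] [ 0.4 -0.3] 0.4 7.08
-44 [-0.0438  0.    ] [1.  0.2] 0.3 7.33
-42 [-0.0418  0.    ] [1.8 0.9] -0.9 7.58
-40 [-0.0398  0.    ] [ 0.5 -0.4] -0.3 7.83
-38 [-0.0379  0.    ] [0.9 0.3] 0.1 8.07
-36 [-0.0358  0.    ] [0.1 0.5] -0.1 8.32
-34 [-0.0338  0.    ] [0.6 0.1] 0.1 8.57
-32 [-0.0318  0.    ] [0.3 0.6] 0.2 8.82
-30 [-0.0298 -0.    ] [ 0.4 -0.2] -0.8 9.07
-28 [-0.0279  0.    ] [ 0.6 -0.9] -0.5 9.32
-26 [-0.0258  0.    ] [-0.2  1.1] -0.6 9.57
-24 [-0.0237  0.    ] [0.8 1.4] 0.3 9.82
-22 [-0.0219  0.    ] [-0.1  0.7] -0.0 10.07
-20 [-0.0199  0.    ] [-0.7  0.9] -0.4 10.32
-18 [-0.0178  0.    ] [-0.9  0.3] -0.1 10.57
-16 [-0.0158  0.    ] [0.4 0.3] -1.0 10.82
-14 [-0.0137  0.    ] [-0.4 -0. ] -0.6 11.07
-12 [-0.0118  0.    ] [ 0.3 -0.3] -0.3 11.32
-10 [-0.0098  0.    ] [-0.7  0.8] -0.7 11.57
-8 [-0.0078  0.    ] [0.  0.6] -0.6 11.82
-6 [-0.0058  0.    ] [ 0.7 -0.3] -0.3 12.07
-4 [-0.0038 -0.    ] [-0.5  0.6] -0.9 12.32
-2 [-0.0018  0.    ] [-0.3  0.3] -0.6 12.57
0 [0.0003 0.    ] [-0.4 -0.1] -0.4 12.82
2 [0.0022 0.    ] [-0.5 -0.1] 0.2 13.07
4 [0.0039 0.    ] [-1.2  0.4] 0.6 13.32
6 [ 0.0042 -0.0001] [-6.3 -0.6] 5.8 13.57
15.15
```

View pics/w3.png

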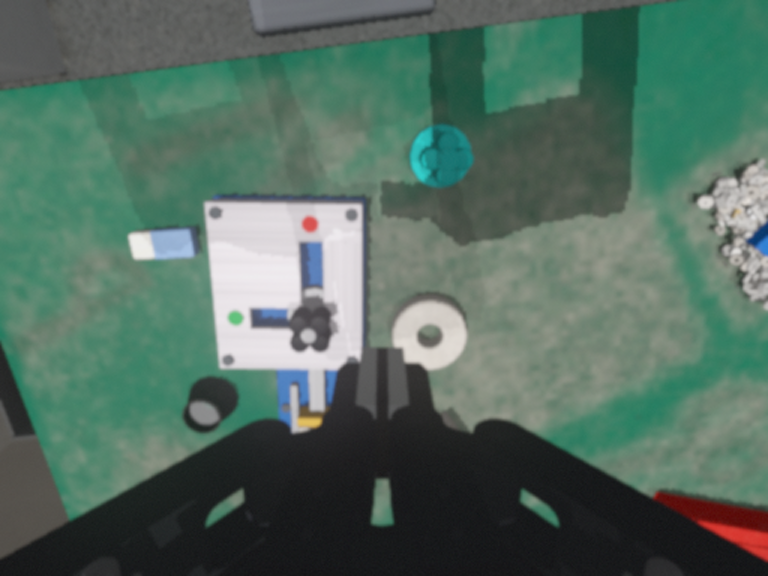

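The knob now covers the corner at (310,327), and the long leg behind it is free. The ring, loupe and eraser are undisturbed. Next is the sideways push.

Run:
```python
from h import *
bot.reach(P(.027,.042,.08),Q); bot.servo_line(P(.027,.042,.034),velocity=.1)
b=fx()[1]; y=.042; print(fx()[2]["time_s"])
while y>-.016:
    y-=.002; bot.servo_line(P(.027,y,.034),velocity=.04)
    p,f,o=fx(); f=f-b
    if np.hypot(*f)>2: print(round(y*1e3),p.round(4),f.round(1),round(o["wrist_force"][2],1),round(o["time_s"],2))
    if np.hypot(*f)>6: break
bot.servo_line(P(.027,y+.02,.034),velocity=.1)
bot.servo_line(P(.027,y+.02,.14),velocity=.2)
bot.reach(P(-.03,.05,.22),Q)
snap("wrist","w4",k=1.5); snap("wrist","w5",(120,110,270,300),3); print(y,get_obs()["time_s"])
snap("scene","s5",(190,190,330,310),5)
```

```text
16.4167
-14 [ 0.0271 -0.0136] [-0.   6.5] 2.8 23.42
-0.014000000000000021 25.0583
```

View pics/w5.png

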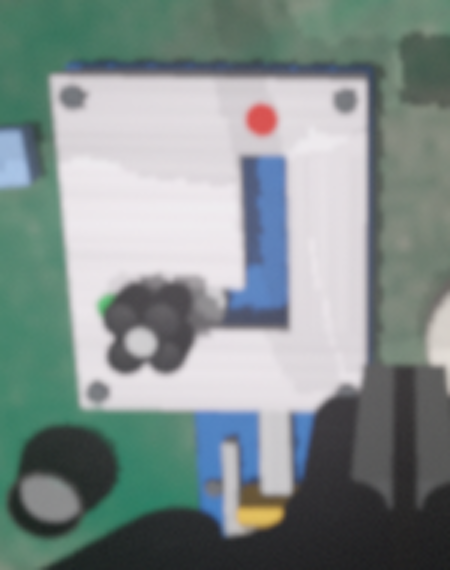

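View pics/s5.png

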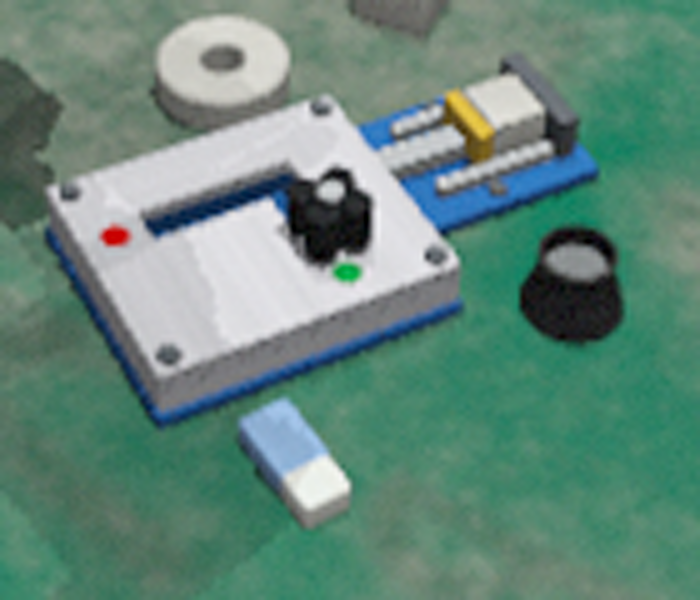

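The knob sits at the end of the side leg, by the green dot. The brass jaw holds the block close to its stop, the other items haven't moved and the gripper is clear.

```bash
python3 -c "
from h import *
print(hand_in())"
```

```text
the job is handed in; nothing more can be done
None
```

The fixture is locked: I pushed the pin to the corner and then to the end of the side slot by the green dot, felt it stop at both, let go, and handed the job in about 25 s into the 38 s limit.

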